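# Pin the lamp's filter slide, release the safety catch and hold the shutter open

## Task

Make the examination lamp ready and hold its shutter open for an exposure: take the loose lock pin out of its parking block and push it fully home through the lug and filter slide on top of the lamp's shutter unit, then flip the safety catch well over by its thumb tab, and only then pull the shutter lever towards the robot as far as it goes. Finish while still gripping the lever and holding it pulled against its spring, with the pin home and the catch open; do not force the lever against the closed catch, and leave the jar, the dish and the lid alone.

Things in the scene. Friction and masses are not known exactly. Their poses are not given: they have to be found in the camera images.
- shutter_unit: Grey-painted steel lamp shutter unit, bolted down, 180 (x) x 260 (y) x 70 mm high. Origin: centre of its underside, on the table; -x side faces the robot, z up. On top, in its frame (mm): dark steel lug with the pin hole at x -30, y +80; filter hood behind it (x +25 to +90, y +20 to +120, top z 126); shutter lever in the plane y -40; safety catch at y -115.
- pin_hole (a point): Centre of the upper mouth of the vertical pin hole, on the dark lug's top face, 106 mm above the table. Round, 15 mm wide, 36 mm deep through upper lug (10 mm), aluminium filter slide (8 mm) and lower lug (16 mm), 1 mm gaps; 2 mm chamfer at the mouth. Axes as the unit's.
- lock_pin: Loose steel lock pin, about 90 g, standing head up in its parking block. Origin: centre of the shank's tip; z up along the pin. Shank 12 mm wide, 33 mm long, tapered tip; collar 26 mm wide (z 33 to 37 mm); round grip 20 mm wide (z 37 to 67 mm). Fully home the collar sits on the lug, the tip 33 mm below pin_hole.
- pin_block: Black fixed parking block 70 x 70 x 40 mm, origin: centre of its underside, with a vertical 15 mm hole through its centre in which the pin stands, collar on the block's top.
- safety_catch (a joint): Angle (rad) of the steel safety catch, a bell crank hinged along the unit's x. 0 = closed: leg level in front of the lever's stem, stopping it; thumb tab upright. Starts at 0 to 0.12. Grows as the tab is pushed over to the unit's -y, lifting the leg; stop at 1.6. Stays where left (friction 0.05 N m, 1 to 2 N at the tab). Leg clear of the lever from about 0.5; well over = more than about 1.
- catch_hinge (a point): Point on the catch's hinge line at the foot of the thumb tab, 100 mm above the table (unit frame x -45, y -115 mm). Axes as the unit's. The leg (8 x 8 mm) lies 45 mm farther along +x and reaches 88 mm to +y when closed. Two hinge posts, 16 mm wide in y, top 106 mm above the table, stand 17 to 71 mm along +x of here.
- catch_tab (a point): Middle of the thumb tab's outer end; moves with the catch. The tab is a flat steel bar, 14 mm along the unit's x, 8 mm thick, reaching 60 mm from the hinge line. Between the closed tab and the lever there are 65 mm free in y.
- shutter_lever (a joint): Angle (rad) of the lever, hinged along the unit's y. 0 = shut: leans 0.45 away from the robot (unit +x); grows as pulled to the robot (unit -x), stop at 0.9, leaning 0.45 to the robot. A spring (3 N at 0 to 8 N at the stop, at the bar) returns it when let go. The closed catch stops it at about 0.08.
- lever_hinge (a point): Centre of the lever's pivot, 70 mm above the table. Axes as the unit's. The bar's middle is 110 mm from it.
- lever_bar: Black round cross bar at the top of the lever, a sleeve that turns easily about its own axis, 16 mm thick, 70 mm long along the unit's y, on a 12 mm round stem. Origin: its middle, 169 mm above the table when shut, 180 mm half way, 169 mm at the stop (96 mm nearer the robot along the unit's x than when shut).
- sample_jar: Bystander: closed glass jar, 60 mm wide, 65 mm high; origin: centre of its underside.
- glass_dish: Bystander: open glass dish, 80 mm wide, 45 mm high; origin: centre of its underside.
- tin_lid: Bystander: flat round metal lid, 60 mm wide, 18 mm high; origin: centre of its underside.

How it is judged (in metres and radians):
On the way, in this order (a step that is already met when the one before it is completed fails the run):
1. the lock pin is fully home in the lug and let go (horizontal distance between lock_pin and pin_hole below 0.006 m and z of lock_pin in the frame of pin_hole between -0.04 and -0.028 m and angle between lock_pin's own z axis and vertical below 0.2 rad and contact force between the fingers and lock_pin below 0.2 N), for 0.2 s.
2. the safety catch is flipped well over (more than 0.9 rad) (value of joint safety_catch above 0.9 rad), for 0.2 s.
3. the lever is pulled to its stop (more than 0.75 of 0.9 rad) in the fingers (value of joint shutter_lever above 0.75 rad and contact force between the fingers and lever_bar above 1 N), for 0.3 s.
At the end, for the whole second after the job is handed in: The fingers hold the lever bar with more than 1 N of contact and the lever stands still beyond 0.75 rad (stop at 0.9); the catch is beyond 0.9 rad; the pin stands in the lug's hole, tip at least 28 mm below the mouth, within 6 mm of its axis and 0.2 rad of upright (all of step 3 and velocity of joint shutter_lever between -0.1 and 0.1 rad/s and contact force between lock_pin and lever_bar below 0.1 N and value of joint safety_catch above 0.9 rad and horizontal distance between lock_pin and pin_hole below 0.006 m and z of lock_pin in the frame of pin_hole between -0.04 and -0.028 m and angle between lock_pin's own z axis and vertical below 0.2 rad); the arm keeps its last pose, push and grip.
It fails at once if the lever is forced against the closed catch (value of joint shutter_lever above 0.2 rad and value of joint safety_catch below 0.4 rad).
It fails at once if the jar, the dish or the lid is moved more than 30 mm (distance of any of sample_jar, glass_dish, tin_lid from where it was at the start of the episode above 0.03 m).
It also fails if it takes over 53 s, if anything falls off the work surface, if the arm or the gripper's body presses on something with over 40 N, if the wrist force passes 120 N, or if a joint passes its speed limit or range.

## Robot

A 7-joint arm with a two-finger parallel gripper is mounted at the origin on the work surface. World frame = base frame: x ahead of the robot, y to its left, z up, the work surface at z = 0. Lengths are in mm, angles in rad, forces in N, time in s.
With the tool pointing down it reaches from about 400 to 875 mm from the base axis. Payload 4.4 kg.
Tool frame: the origin (TCP) lies midway between the tips of the shut fingers; the grasp point (between the pads) lies 19 mm behind it; z points along the fingers, y is the line along which they close (so a half turn about z gives the same grasp; the last joint's range is limited). The gripper opens to 85 mm and grips with 20 to 120 N. Pads are 22 mm wide; open, the fingers measure 114 mm over their backs; the gripper's body (76 mm by 85 mm) begins 54 mm behind the grasp point. The pads swing forward as they close: fully open they stand 13 mm farther back than shut.
Start: joints at [1.057, 0.628, 0.038, 1.517, -0.027, 0.996, -0.02], TCP at [281.468, -585.913, 231.313] pointing down, gripper open.
Joint ranges: [-3.06, 3.06], [-0.37, 2.12], [-1.25, 1.32], [0.18, 2.47], [-1.1, 4.24], [0.23, 1.98], [-2.94, 2.94]. Speed limits (rad/s): [2.57, 2.57, 3.14, 3.14, 3.14, 3.14, 3.14].

## Interface

Orientations are given as [roll, pitch, yaw] about the fixed x, y, z axes, in that order (R = Rz(yaw) Ry(pitch) Rx(roll)).
In Python, from cell import readout, optics, order gives the robot as it stands.
- The arm moves only by the shell command python3 -m jog 'ROWS'. ROWS is a JSON object of lists of equal length, an entry for each row: "claw": the opening, from 0 (shut) to 1 (fully open); "xyz": the shift along the tool's x, y, z each as a share of 0.1 m, from -1 to 1, a list of three; "twist": the turn, a rotation vector about the tool's x, y, z each as a share of 180 degrees, from -1 to 1, a list of three. A call has 1 to 12 rows; each row shifts and turns the commanded pose from where the row before left it, along the tool's axes as they then stand; what a row does not reach is not made up. A row lasts 1/8 s, in which the tool goes at most 62.5 mm and 10.7 degrees, less where a joint would pass 70% of its speed; a pose out of reach is approached as far as the arm can. A call with a number of a shift or a turn outside -1 to 1 is refused whole. A call with a gripper value outside its range is refused whole. The fingers move at their own pace and stop on an object; the grip force is fixed at half the most. Time passes only in rows, so rows that do not move let the fingers close. It gives the time, the measured TCP pose, the force, the opening and the grip force at its end, in the units of the state.
- readout.read_state(): the state, without advancing time (a new reading comes with each control period).
- optics.get_image(name): name is "scene" or "side" or "wrist"; returns a dict with "color" (420x560x3 uint8, red, green, blue), "fovy" (degrees; the focal length in pixels is half the picture's height over the tangent of half this angle, whatever the lens; pixels are square), "cx", "cy" (the principal point, pixels), "k1" (the pictures are not rectified: a ray, as slopes to the right and down, at radius r is drawn at 1 + k1 r^2 times it, then the intrinsics apply), "view" (4x4, takes a point from world to camera coordinates). Camera axes: x right, y up, looking along -z (the intrinsics and any distortion apply to the point x, -y, -z); pixel columns grow to the right and rows downward; lengths in mm; the calibration is good to about 2 mm. A picture is of the moment at which its call begins. There is no depth.
- order.finish_job(): hands the job in; it is judged then, once.
Trained networks look in the newest picture that a camera, given by its name, has taken for a name from the list of things; names that differ only in an ending like _2 or _b are one class to them, and where a whole thing is asked for, a point or a joint stands for the part that bears it (a point fixed in the world has none). Each returns a list of dicts, best first, with "score" (0 to 1); they miss things now and then, are a little off and sometimes report something else, mostly with a low value. They report only what shows in the picture. A call takes as long as a camera call.
- optics.boxes_of(camera, label): "rect" ([left, top, width, height] in pixels, round what is visible of it).
The state is a dict: "clock": time; "qpos": joint angles; "qd": joint speeds; "tau": joint torques, N m; "eef_pos": TCP position; "tool_rot": TCP orientation; "force": force on the tool from outside, world axes, zero at the start; "torque": the same for the moment, N m; "width": finger opening in mm; "gripper_force": force on a finger pad.
Only numpy, scipy, OpenCV 4.12 (cv2) and the standard library are available. Lean on these libraries where they do the work, as an engineer would, in place of code of your own. Each camera call takes 0.05 s, during which the arm holds its last target. There are 200 camera calls.

## Working session

There is one attempt and no reset: what is moved stays moved. The work goes in short steps, Python scripts to look and compute and a shell command to move; the robot and the scene stay as the last step left them, time stands still between calls to the robot, and variables do not carry over. Pictures are saved under pics/ and viewed, at most 11 in all, crops included, and the job is handed in when it is done.

```bash
mkdir -p pics; ls; cat > h.py <<'E'
import numpy as np, cv2
from cell import readout, optics, order
from scipy.spatial.transform import Rotation as R
def K(im):
    h=im["color"].shape[0]; f=h/2/np.tan(np.radians(im["fovy"])/2)
    return np.array([[f,0,im["cx"]],[0,f,im["cy"]],[0,0,1.]]), np.array([im["k1"],0,0,0,0.])
def ray(im,u,v):
    k,d=K(im); p=cv2.undistortPoints(np.array([[[u,v]]],float),k,d)[0,0]
    V=np.array(im["view"]); r=V[:3,:3].T@np.array([p[0],-p[1],-1]); o=-V[:3,:3].T@V[:3,3]
    return o,r/np.linalg.norm(r)
def atz(im,u,v,z):
    o,r=ray(im,u,v); return o+r*(z-o[2])/r[2]
def proj(im,P):
    k,d=K(im); V=np.array(im["view"]); c=(V[:3,:3]@np.atleast_2d(P).T).T+V[:3,3]; c=c*[1,-1,-1]
    return cv2.projectPoints(c.reshape(-1,1,3),np.zeros(3),np.zeros(3),k,d)[0][:,0]
def tri(a,b):
    A=0;B=0
    for o,r in (a,b):
        M=np.eye(3)-np.outer(r,r);A=A+M;B=B+M@o
    return np.linalg.solve(A,B)
def save(im,n): cv2.imwrite("pics/"+n,im["color"][:,:,::-1])
E
python3 - <<'E'
from h import *
np.set_printoptions(precision=1,suppress=True)
print(readout.read_state())
for c in ("scene","side"):
    im=optics.get_image(c); save(im,c+"0.png")
    print(c,im["fovy"],im["k1"],im["cx"],im["cy"],ray(im,280,210))
    for l in ("shutter_unit","lock_pin","pin_block","safety_catch","catch_tab","lever_bar","shutter_lever","sample_jar","glass_dish","tin_lid"):
        print(l,[(np.round(b["rect"]).astype(int).tolist(),round(b["score"],2)) for b in optics.boxes_of(c,l)[:2]])
E
```

```text
pics
{'clock': 0.0, 'qpos': array([ 1.1,  0.6,  0. ,  1.5, -0. ,  1. , -0. ]), 'qd': array([ 0., -0., -0., -0., -0.,  0., -0.]), 'tau': array([ -0. , -56.3,   1.2, -19.3,   0. ,   0. ,  -0. ]), 'eef_pos': array([ 281.2, -585.3,  230.4]), 'tool_rot': array([-3.1, -0. ,  0.4]), 'force': array([-0.6,  0.1, -0. ]), 'torque': array([-0.,  0., -0.]), 'gripper_force': 0.0, 'width': 85.07556813853606}
scene 50.44932327382521 -0.04518206276929422 282.1096968030667 208.14887034860132 (array([1432.7,  275.1, 1013. ]), array([-0.7, -0.2, -0.7]))
shutter_unit [([224, 181, 88, 84], 0.95)]
lock_pin [([370, 210, 6, 15], 0.65), ([392, 260, 31, 31], 0.51)]
pin_block [([352, 212, 36, 31], 0.77)]
safety_catch [([231, 179, 32, 30], 0.6)]
catch_tab [([165, 170, 21, 29], 0.69), ([229, 179, 34, 30], 0.65)]
lever_bar [([245, 194, 22, 8], 0.58)]
shutter_lever [([244, 196, 25, 16], 0.67), ([222, 182, 97, 84], 0.19)]
sample_jar [([165, 170, 20, 30], 0.95), ([355, 212, 35, 30], 0.16)]
glass_dish [([393, 262, 28, 29], 0.83)]
tin_lid [([354, 291, 22, 20], 0.71), ([244, 195, 24, 19], 0.52)]
side 53.492353378112306 0.00015324439738114155 284.8142991982518 207.2546547990271 (array([ 209.1,  623.5, 1016.9]), array([ 0.3, -0.5, -0.8]))
shutter_unit [([245, 169, 97, 103], 0.61)]
lock_pin []
pin_block [([255, 302, 36, 38], 0.89)]
safety_catch [([306, 171, 24, 29], 0.54)]
catch_tab [([310, 168, 20, 16], 0.65)]
lever_bar []
shutter_lever [([285, 168, 24, 38], 0.48)]
sample_jar [([358, 151, 15, 20], 0.6)]
glass_dish []
tin_lid [([241, 166, 99, 106], 0.74), ([176, 270, 22, 22], 0.66)]
```

View pics/scene0.png

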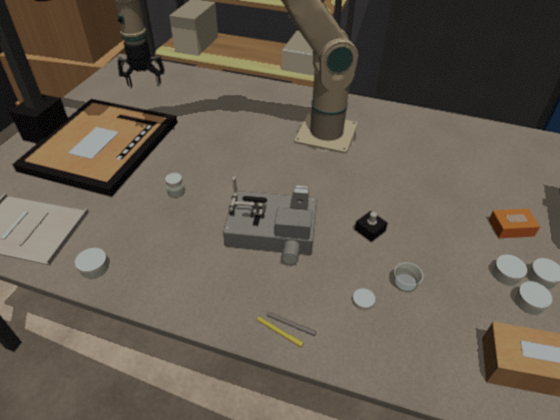

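View pics/side0.png

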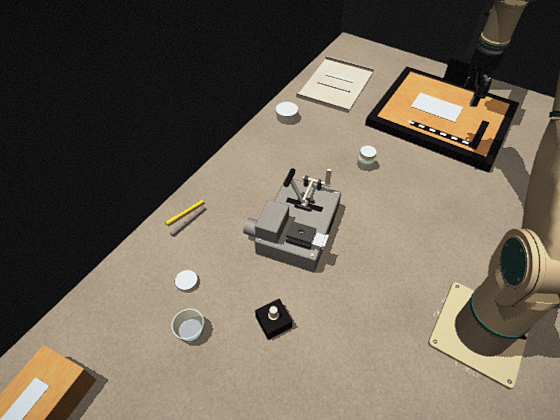

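The scene picture shows the unit around (270,220), with the block and pin at (372,225). The side picture shows the unit around (295,220), with the block at (273,318) and the lug hole near (301,233). I'll zoom in on both.

```bash
python3 - <<'E'
from h import *
a=cv2.imread("pics/scene0.png")[165:275,215:395]; b=cv2.imread("pics/side0.png")[160:345,235:350]
a=cv2.resize(a,None,fx=2.5,fy=2.5,interpolation=2); b=cv2.resize(b,None,fx=3,fy=3,interpolation=2)
o=np.zeros((560,800,3),np.uint8); o[:a.shape[0],:a.shape[1]]=a; o[:b.shape[0],455:]=b
cv2.imwrite("pics/crop0.png",o)
E
```

```text
(no output)
```

View pics/crop0.png

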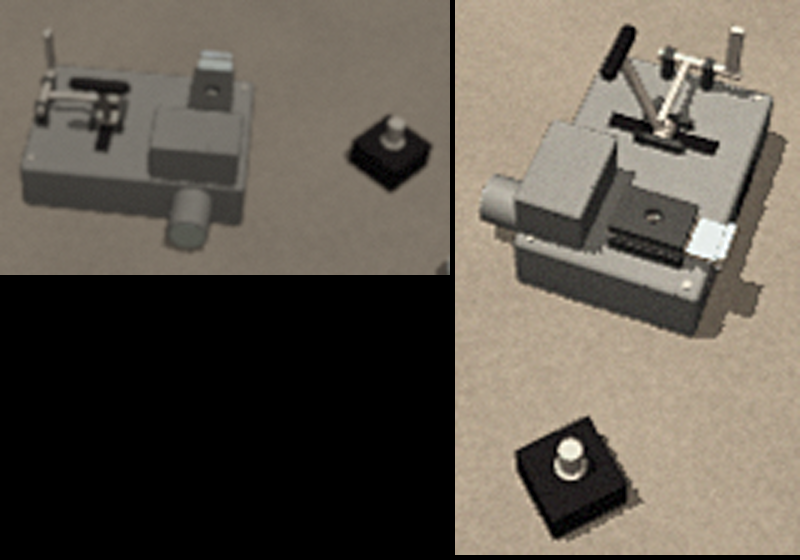

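The crops show these points. The scene picture has the hole at (300,201), the tab top at (234,178) and the bar at (255,199). The side picture has the hole at (301,232), the tab top at (329,170) and the pin top at (274,308). Next I fit the poses.

```bash
python3 - <<'E'
from h import *
from scipy.optimize import least_squares
np.set_printoptions(precision=1,suppress=True)
S=optics.get_image("scene");D=optics.get_image("side")
s=lambda x,y:(x/2.5+215-.3,y/2.5+165-.3)
d=lambda x,y:((x-455)/3+235-.3,y/3+160-.3)
tab=(-45,-115,160); hole=(-30,80,106)
obs=[(S,s(212,91),hole),(S,s(48,32),tab),(S,s(24,174),(90,-130,70)),(S,s(243,190),(90,130,70)),(S,s(253,83),(-90,130,70)),
(D,d(654,216),hole),(D,d(737,30),tab),(D,d(517,242),(90,130,70)),(D,d(695,300),(-90,130,70)),(D,d(772,95),(-90,-130,70))]
T=lambda p,q:np.array([p[0]+np.cos(p[2])*q[0]-np.sin(p[2])*q[1],p[1]+np.sin(p[2])*q[0]+np.cos(p[2])*q[1],q[2]])
f=lambda p:np.concatenate([proj(i,T(p,q))[0]-u for i,u,q in obs])
x0=np.r_[atz(S,270,220,60)[:2],0]
r=least_squares(f,x0,loss="soft_l1");p=r.x
print("unit",p[:2],p[2].round(4));print(f(p).reshape(-1,2))
print("hole fit",T(p,hole),"tri",tri(ray(S,*obs[0][1]),ray(D,*obs[5][1])))
print("tab fit",T(p,tab),"tri",tri(ray(S,*obs[1][1]),ray(D,*obs[6][1])))
b=tri(ray(S,*s(99,86)),ray(D,*d(619,52)));c,sn=np.cos(p[2]),np.sin(p[2])
print("bar tri",b,"local",np.array([[c,sn],[-sn,c]])@(b[:2]-p[:2]))
a=ray(S,*s(397,119));e=ray(D,*d(571,443));print("pin top",tri(a,e),atz(S,*s(397,119),74),atz(D,*d(571,443),74))
for n,i in(("scene",S),("side",D)):
  for l in("sample_jar","tin_lid","glass_dish"):
    for q in optics.boxes_of(n,l)[:2]:
      x,y,w,h=q["rect"];print(n,l,round(q["score"],2),atz(i,x+w/2,y+h/2,25))
st=readout.read_state();print(st["eef_pos"],R.from_euler("xyz",st["tool_rot"]).as_matrix().round(3),st["tool_rot"].round(4))
E
```

```text
unit [555.4 -32.1] 0.2085
[[-0.5 -0.2]
 [-0.2  0.6]
 [-2.8 -2. ]
 [ 0.7  0.4]
 [ 0.3 -0.4]
 [-0.2 -0.2]
 [-0.6  0.2]
 [-2.4  0.4]
 [ 1.   0.5]
 [ 0.7 -0.3]]
hole fit [509.5  39.9 106. ] tri [508.8  40.7 105.6]
tab fit [ 535.2 -153.9  160. ] tri [ 533.6 -154.2  161. ]
bar tri [609.  -61.6 170.8] local [ 46.3 -40. ]
pin top [459.3 255.8  83.5] [449.8 256.4  74. ] [461.7 251.1  74. ]
scene sample_jar 0.91 [ 487.5 -391.6   25. ]
scene tin_lid 0.85 [734.4 284.3  25. ]
scene glass_dish 0.62 [618.3 394.7  25. ]
scene glass_dish 0.23 [ 490.  -393.5   25. ]
side sample_jar 0.55 [ 499.1 -381.6   25. ]
side tin_lid 0.64 [709.8 291.7  25. ]
side glass_dish 0.76 [628.  386.2  25. ]
[ 281.5 -585.9  231.3] [[ 0.9  0.4  0. ]
 [ 0.4 -0.9 -0. ]
 [ 0.   0.  -1. ]] [ 3.1 -0.   0.4]
```

```bash
python3 - <<'E'
from h import *
st=readout.read_state();y=st["tool_rot"][2];print(st["tool_rot"])
im=optics.get_image("wrist");o,r=ray(im,280,210);print(o-st["eef_pos"],r,im["fovy"])
d=y-.2085;print("turn z share",d/np.pi)
def tl(dx,dy,yaw): return [(np.cos(yaw)*dx+np.sin(yaw)*dy)/100,(np.sin(yaw)*dx-np.cos(yaw)*dy)/100]
print(tl(138.5,436,.2085),tl(37,405,.2085))
E
```

```text
[ 3.14153076e+00 -4.60504341e-05  4.47826940e-01]
[ 73.03180582  34.86087142 142.35027392] [-0.29422745 -0.13597953 -0.94601257] 65.26772949385249
turn z share 0.07618013113624249
[np.float64(2.257492189328041), np.float64(-3.97888854017336)] [np.float64(1.2003068355462616), np.float64(-3.885699872679427)]
```

```bash
python3 -m jog '{"claw":[1,1,1,1,1,1,1,1,1,1,1],"xyz":[[0,0,0],[0,0,0],[0.25,-0.442,0],[0.25,-0.442,0],[0.25,-0.442,0],[0.25,-0.442,0],[0.25,-0.442,0],[0.25,-0.442,0],[0.25,-0.442,0],[0.25,-0.442,0],[0.25,-0.442,0]],"twist":[[0,0,0.038],[0,0,0.038],[0,0,0],[0,0,0],[0,0,0],[0,0,0],[0,0,0],[0,0,0],[0,0,0],[0,0,0],[0,0,0]]}'
python3 -m jog '{"claw":[1,1,1,1,1,1,1,1,1],"xyz":[[0.15,-0.486,0],[0.15,-0.486,0],[0.15,-0.486,0],[0.15,-0.486,0],[0.15,-0.486,0],[0.15,-0.486,0],[0.15,-0.486,0],[0.15,-0.486,0],[0,0,0]],"twist":[[0,0,0],[0,0,0],[0,0,0],[0,0,0],[0,0,0],[0,0,0],[0,0,0],[0,0,0],[0,0,0]]}'
python3 - <<'E'
from h import *
im=optics.get_image("wrist");save(im,"w1.png")
for l in("lock_pin","pin_block"):print(l,[(np.round(b["rect"],1).tolist(),round(b["score"],2)) for b in optics.boxes_of("wrist",l)[:2]])
E
```

```text
clock: 2.92
eef_pos: [419.7, -148.6, 231.7]
tool_rot: [3.141, -0.001, 0.209]
force: [0.8, -0.2, -0.1]
width: 85.9
gripper_force: 0.0
clock: 4.05
eef_pos: [455.3, 260.3, 231.3]
tool_rot: [-3.139, -0.001, 0.216]
force: [0.8, -1.5, -0.2]
width: 85.5
gripper_force: 0.0
lock_pin [([274.7, 169.2, 25.0, 24.7], 0.89)]
pin_block []
```

View pics/w1.png

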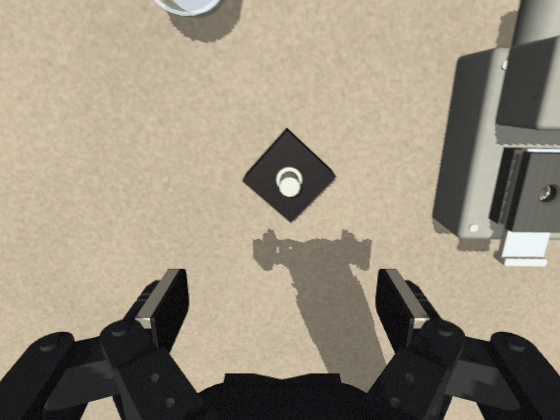

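The wrist picture shows the pin's top at (290,187), the block's top corners at (289,128), (336,176), (291,222) and (244,178), and the lug hole at (548,193).

```bash
python3 - <<'E'
from h import *
np.set_printoptions(precision=1,suppress=True)
im=optics.get_image("wrist");st=readout.read_state();print(st["eef_pos"],st["tool_rot"],optics.boxes_of("wrist","lock_pin")[0]["rect"])
g=cv2.cvtColor(im["color"],6)[160:215,260:320];c=(im["color"].min(2)>150).astype(np.uint8)
n,l,s,ce=cv2.connectedComponentsWithStats(c[160:210,265:315]);print(s,ce+[265,160])
P=atz(im,290,186.5,74);print("pin",P)
B=np.mean([atz(im,*q,40) for q in((289,128),(336,176),(291,222),(244,178))],0);print("block",B)
print("hole",atz(im,547.5,192.5,106))
y=st["tool_rot"][2]
for q in(P,B):
  dx,dy=(q-st["eef_pos"])[:2];print(np.cos(y)*dx+np.sin(y)*dy,np.sin(y)*dx-np.cos(y)*dy)
E
```

```text
[455.8 253.5 231.3] [3.1 0.  0.2] [267.3, 166.2, 23.9, 25.8]
[[   0    0   50   50 1906]
 [   4    6   25   29  450]
 [  34   35   16   15  138]
 [   0   47    3    3    6]] [[290.2 183.9]
 [280.8 180.9]
 [309.  203.9]
 [265.7 208.3]]
pin [459.1 246.3  74. ]
block [460.4 245.6  40. ]
hole [507.6  32.  106. ]
1.724005024088976 7.7457352063859
2.859982025905121 8.611525763667073
```

The arm was still settling, since the picture moved between the two takes. I'll measure again from a single settled one.

```bash
python3 - <<'E'
from h import *
np.set_printoptions(precision=1,suppress=True)
st=readout.read_state();im=optics.get_image("wrist");save(im,"w2.png");print(st["eef_pos"])
c=im["color"].max(2)<60
n,l,s,ce=cv2.connectedComponentsWithStats(c[100:240,200:380].astype(np.uint8));i=1+s[1:,4].argmax()
cn=cv2.findContours((l==i).astype(np.uint8),0,2)[0];cn=max(cn,key=cv2.contourArea)
r=cv2.boxPoints(cv2.minAreaRect(cn))+[200,100];print(r)
W=np.array([atz(im,*q,40) for q in r]);B=W.mean(0);print("block",B,np.linalg.norm(W[1]-W[0]),np.linalg.norm(W[2]-W[1]))
b=(im["color"].min(2)>150).astype(np.uint8);n,l,s,ce=cv2.connectedComponentsWithStats(b[160:215,260:305]);print(s[1:],ce[1:]+[260,160])
for z,o in((74,0),(40,0)):print("proj",proj(im,[[*B[:2],z]]))
cv2.imwrite("pics/c2.png",np.hstack([cv2.resize(im["color"][150:210,250:310,::-1],None,fx=6,fy=6),cv2.resize(im["color"][160:220,500:560,::-1],None,fx=6,fy=6)]))
E
```

```text
[455.9 253.4 231.4]
[[232.5 176.9]
 [278.4 126.5]
 [328.7 172.3]
 [282.9 222.7]]
block [460. 255.  40.] 70.0957566520291 69.69054225097369
[[  8   6  26  29 457]
 [  0  44  13  11  83]
 [ 34  44  11  11  68]] [[280.2 180.9]
 [264.1 210.5]
 [300.8 210.3]]
proj [[280.6 183.9]]
proj [[280.6 175.7]]
```

View pics/c2.png

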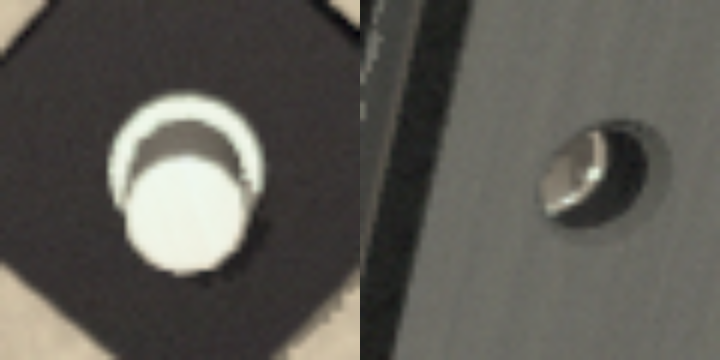

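The crop puts the pin's top at about (280.8,185.4), which agrees with the block within 1 mm. The hole is at about (540,190). Now the grasp.

```bash
python3 -m jog '{"claw":[1,1,1,1,1,1,0,0,0,0,0,0],"xyz":[[0.035,-0.007,0.4],[0,0,0.5],[0,0,0.5],[0,0,0.3],[0,0,0.134],[0,0,0],[0,0,0],[0,0,0],[0,0,0],[0,0,0],[0,0,0],[0,0,0]],"twist":[[0,0,0],[0,0,0],[0,0,0],[0,0,0],[0,0,0],[0,0,0],[0,0,0],[0,0,0],[0,0,0],[0,0,0],[0,0,0],[0,0,0]]}'
python3 - <<'E'
from h import *
im=optics.get_image("wrist")
E
python3 -m jog '{"claw":[0,0,0,0,0],"xyz":[[0,0,-0.1],[0,0,-0.4],[0,0,-0.5],[0,0,-0.5],[0,0,0]],"twist":[[0,0,0],[0,0,0],[0,0,0],[0,0,0],[0,0,0]]}'
python3 - <<'E'
import cv2
from h import *
im=cv2.imread("pics/w2.png")
E
```

```text
clock: 5.85
eef_pos: [459.3, 256.7, 48.7]
tool_rot: [-3.141, -0.001, 0.209]
force: [-1.7, -0.7, 5.9]
width: 17.7
gripper_force: 58.4
clock: 6.52
eef_pos: [461.4, 257.9, 202.1]
tool_rot: [-3.139, -0.008, 0.209]
force: [-1.3, 1.3, -1.9]
width: 18.1
gripper_force: 58.9
```

```bash
python3 - <<'E'
from h import *
np.set_printoptions(precision=2,suppress=True)
st=readout.read_state();im=optics.get_image("wrist");print(st["eef_pos"],st["tool_rot"],st["width"],st["force"])
o,r=ray(im,280,210);print(o-st["eef_pos"])
# hole from w2 view: same camera displaced
V=np.array(im["view"])
print("hole boxes",[ (b["rect"],b["score"]) for b in optics.boxes_of("wrist","lock_pin")[:2]])
D=optics.get_image("side");S=optics.get_image("scene")
a=cv2.resize(im["color"],(560,420));
e=st["eef_pos"]
u,v=proj(D,e)[0].astype(int);u2,v2=proj(S,e)[0].astype(int);print(u,v,u2,v2)
cs=[cv2.resize(I["color"][max(0,y-45):y+45,x-25:x+40],None,fx=3.3,fy=3.3,interpolation=2) for I,x,y in((D,u,v),(S,u2,v2))]
o=np.zeros((600,800,3),np.uint8);o[:420,:560]=a
o[:cs[0].shape[0],575:575+cs[0].shape[1]]=cs[0];h=cs[1].shape[0];o[300:300+h,575:575+cs[1].shape[1]]=cs[1][:300]
cv2.imwrite("pics/g1.png",o[:,:,::-1])
E
```

```text
[461.35 257.94 202.14] [-3.14 -0.01  0.21] 18.05213258005272 [-1.3   1.34 -1.89]
[ 78.18  16.   143.03]
hole boxes [([257.8, 234.4, 46.6, 91.8], 0.7)]
271 283 380 182
```

View pics/g1.png

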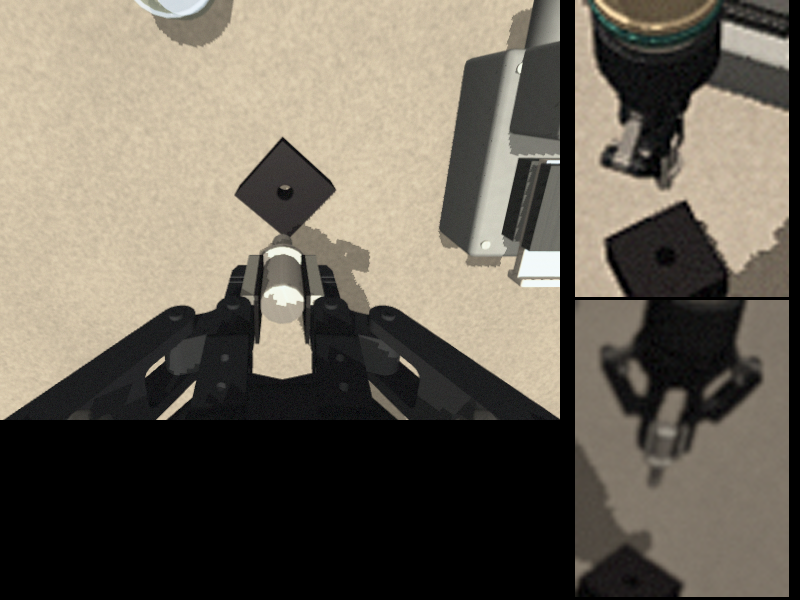

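The pin is held upright and clear of its block, with its tip at about (281,238) in the wrist view. Next I carry it to above the lug, with the tip about 20 mm over the mouth.

```bash
python3 -m jog '{"claw":[0,0,0,0,0,0,0,0,0,0],"xyz":[[0,0.3,0],[0,0.45,0],[0,0.5,0],[0,0.5,0],[0.017,0.3,0],[0,0.13,0],[0,0.05,0.2],[0,0,0.16],[0,0,0],[0,0,0]],"twist":[[0,0,0],[0,0,0],[0,0,0],[0,0,0],[0,0,0],[0,0,0],[0,0,0],[0,0,0],[0,0,0],[0,0,0]]}'
python3 - <<'E'
from h import *
np.set_printoptions(precision=2,suppress=True)
st=readout.read_state();im=optics.get_image("wrist");e=st["eef_pos"];print(e,st["tool_rot"])
save(im,"w3.png");np.savez("w3.npz",view=im["view"])
print("tip/top",proj(im,[e-[0,0,41],e+[0,0,26]]),"hole",proj(im,[[509.2,40.3,106]]))
D=optics.get_image("side");print(proj(D,[e-[0,0,41],[509.2,40.3,106]]))
w=cv2.resize(im["color"][150:350,190:400],None,fx=2.4,fy=2.4,interpolation=2)
u,v=proj(D,[509.2,40.3,115])[0].astype(int);print(u,v)
d=cv2.resize(D["color"][v-45:v+35,u-30:u+30],None,fx=4.8,fy=4.8,interpolation=2)
o=np.zeros((480,800,3),np.uint8);o[:480,:504]=w[:480];o[:d.shape[0],510:510+d.shape[1]]=d
cv2.imwrite("pics/g2.png",o[:,:,::-1])
E
```

```text
clock: 7.98
eef_pos: [506.9, 39.6, 162.0]
tool_rot: [-3.141, 0.0, 0.21]
force: [-0.0, -0.1, -1.9]
width: 18.3
gripper_force: 59.0
[506.93  39.65 161.97] [-3.14  0.    0.21]
tip/top [[281.46 238.34]
 [281.32 303.92]] hole [[281.22 225.64]]
[[301.9  228.57]
 [300.81 231.65]]
300 229
```

View pics/g2.png

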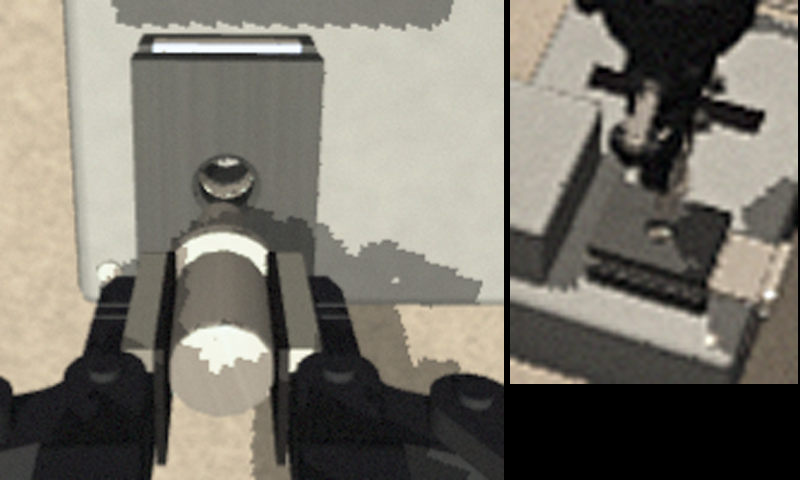

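The hole is at about (283.9,224.9) and the pin's axis is at u≈282.3, so only a small sideways correction is needed.

```bash
python3 - <<'E'
from h import *
np.set_printoptions(precision=2,suppress=True)
st=readout.read_state();im=optics.get_image("wrist");e=st["eef_pos"];y=.2085
H=atz(im,283.9,224.9,106);Tp=atz(im,282.3,238.3,e[2]-41);print(e,H,Tp)
for a in (Tp,e):
  dx,dy=(H-a)[:2];print(np.cos(y)*dx+np.sin(y)*dy,np.sin(y)*dx-np.cos(y)*dy)
E
```

```text
[507.3   39.34 162.41] [510.33  38.35 106.  ] [507.47  38.84 121.41]
2.694181160751737 1.065658183264906
2.7593261330659784 1.595966089220581
```

```bash
python3 -m jog '{"claw":[0,0,0,0,0],"xyz":[[0.027,0.011,0],[0,0,0],[0,0,0.1],[0,0,0.12],[0,0,0]],"twist":[[0,0,0],[0,0,0],[0,0,0],[0,0,0],[0,0,0]]}'
```

```text
clock: 8.75
eef_pos: [508.7, 38.2, 138.5]
tool_rot: [-3.141, 0.003, 0.209]
force: [0.2, 0.2, -1.0]
width: 17.9
gripper_force: 59.0
```

```bash
python3 -m jog '{"claw":[0,0,0,0,0],"xyz":[[0.007,0,0.05],[0,0,0.07],[0,0,0.07],[0,0,0.04],[0,0,0]],"twist":[[0,0,0],[0,0,0],[0,0,0],[0,0,0],[0,0,0]]}'
```

```text
clock: 9.38
eef_pos: [510.3, 38.3, 116.6]
tool_rot: [-3.142, 0.001, 0.209]
force: [0.8, 0.5, -0.7]
width: 18.3
gripper_force: 59.0
```

```bash
python3 -m jog '{"claw":[0,0,0],"xyz":[[0,0,0.02],[0,0,0.02],[0,0,0]],"twist":[[0,0,0],[0,0,0],[0,0,0]]}'
```

```text
clock: 9.75
eef_pos: [510.8, 38.4, 114.6]
tool_rot: [3.141, -0.001, 0.209]
force: [-4.0, -0.3, 14.3]
width: 18.0
gripper_force: 61.1
```

The collar is seated, with 14 N upward. Release and rise.

```bash
python3 -m jog '{"claw":[1,1,1,1,1,1,1,1,1],"xyz":[[0,0,-0.02],[0,0,0],[0,0,0],[0,0,0],[0,0,0],[0,0,-0.3],[0,0,-0.5],[0,0,-0.2],[0,0,0]],"twist":[[0,0,0],[0,0,0],[0,0,0],[0,0,0],[0,0,0],[0,0,0],[0,0,0],[0,0,0],[0,0,0]]}'
python3 - <<'E'
from h import *
np.set_printoptions(precision=2,suppress=True)
st=readout.read_state();im=optics.get_image("wrist");e=st["eef_pos"];print(e,st["tool_rot"])
p=np.array([510.3,38.4,0])
print("top,collar home",proj(im,[p+[0,0,140],p+[0,0,110]]),[b["rect"] for b in optics.boxes_of("wrist","lock_pin")[:1]])
D=optics.get_image("side");S=optics.get_image("scene")
w=cv2.resize(im["color"],(448,336))
d=cv2.resize(D["color"][160:270,240:350],None,fx=3.1,fy=3.1,interpolation=2)
s=cv2.resize(S["color"][165:245,220:330],None,fx=3.1,fy=3.1,interpolation=2)
o=np.zeros((600,800,3),np.uint8);o[:336,:448]=w;o[:d.shape[0],455:455+d.shape[1]]=d;o[345:345+s.shape[0],:s.shape[1]]=s
cv2.imwrite("pics/g3.png",o[:,:,::-1])
E
```

```text
clock: 10.88
eef_pos: [511.6, 38.5, 216.3]
tool_rot: [3.141, -0.004, 0.209]
force: [0.7, -0.4, -0.7]
width: 85.4
gripper_force: 0.0
[511.58  38.51 216.33] [ 3.14 -0.    0.21]
top,collar home [[281.18 220.18]
 [281.22 207.04]] [[263.4, 191.7, 33.5, 42.0]]
```

View pics/g3.png

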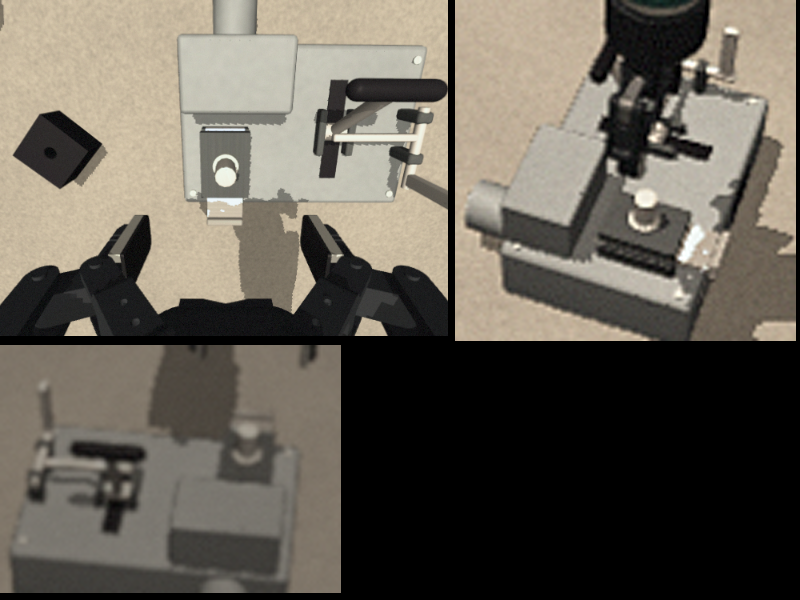

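In the pictures the pin is home and upright, at wrist px (281,220) against a predicted (281,220). The catch tab is still upright. Next I shut the fingers, move to the +y side of the tab, and lower.

```bash
python3 -m jog '{"claw":[0,0,0,0,0,0,0,0,0],"xyz":[[-0.18,0.3,0],[0,0.5,0],[0,0.5,0],[0,0.32,0],[0,0,0],[0,0,0.3],[0,0,0.3],[0,0,0.18],[0,0,0]],"twist":[[0,0,0],[0,0,0],[0,0,0],[0,0,0],[0,0,0],[0,0,0],[0,0,0],[0,0,0],[0,0,0]]}'
python3 - <<'E'
from h import *
np.set_printoptions(precision=2,suppress=True)
st=readout.read_state();e=st["eef_pos"];print(e,st["width"],st["force"])
y=.2085;dx,dy=(e-[510.3,38.4,0])[:2];print("local",-30+np.cos(y)*dx+np.sin(y)*dy,80-np.sin(y)*dx+np.cos(y)*dy)
E
```

```text
clock: 12.2
eef_pos: [524.9, -122.2, 135.0]
tool_rot: [-3.139, 0.004, 0.211]
force: [0.6, 0.2, 0.7]
width: 0.1
gripper_force: 0.0
[ 524.85 -122.21  134.99] 0.10770768746743062 [0.59 0.21 0.7 ]
local -49.00775399676106 -80.14804511774027
```

```bash
python3 -m jog '{"claw":[0,0,0,0,0,0,0,0,0],"xyz":[[0,0.1,0],[0,0.1,0],[0,0.08,0.04],[0,0.08,0.04],[0,0.08,0.05],[0,0.08,0.05],[0,0.08,0.03],[0,0,0],[0,0,0]],"twist":[[0,0,0],[0,0,0],[0,0,0],[0,0,0],[0,0,0],[0,0,0],[0,0,0],[0,0,0],[0,0,0]]}'
```

```text
clock: 13.32
eef_pos: [538.9, -182.8, 115.9]
tool_rot: [3.141, 0.0, 0.209]
force: [-0.0, -0.2, 0.1]
width: -0.1
gripper_force: 0.0
```

```bash
python3 -m jog '{"claw":[0,0,0,1,1],"xyz":[[0,-0.04,-0.1],[0,0,-0.5],[0,0,-0.5],[0,0,0],[0,0,0]],"twist":[[0,0,0],[0,0,0],[0,0,0],[0,0,0],[0,0,0]]}'
python3 - <<'E'
from h import *
np.set_printoptions(precision=2,suppress=True)
st=readout.read_state();print(st["eef_pos"],st["qpos"])
im=optics.get_image("wrist");D=optics.get_image("side");S=optics.get_image("scene")
w=cv2.resize(im["color"],(448,336))
d=cv2.resize(D["color"][150:260,250:360],None,fx=3.1,fy=3.1,interpolation=2)
s=cv2.resize(S["color"][165:245,210:320],None,fx=3.1,fy=3.1,interpolation=2)
o=np.zeros((600,800,3),np.uint8);o[:336,:448]=w;o[:d.shape[0],455:455+d.shape[1]]=d;o[345:345+s.shape[0],:s.shape[1]]=s
cv2.imwrite("pics/g4.png",o[:,:,::-1])
E
```

```text
clock: 13.95
eef_pos: [537.8, -178.2, 226.3]
tool_rot: [3.141, -0.0, 0.21]
force: [0.8, -0.1, -0.5]
width: 35.7
gripper_force: 0.0
[ 537.84 -178.15  226.29] [ 0.28  0.51 -0.01  1.76  0.01  0.87 -1.1 ]
```

View pics/g4.png

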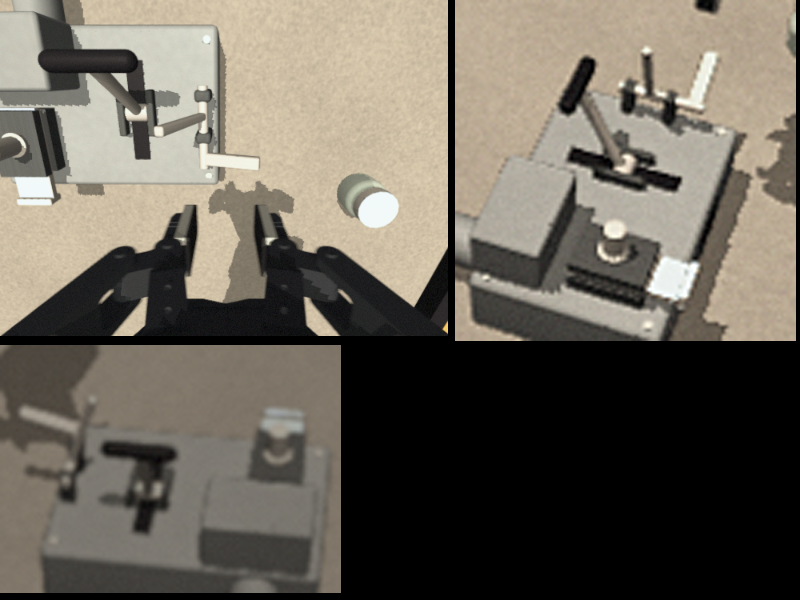

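The catch is well over, with the tab almost level at wrist px (285,203), and the pin is still home. The bar is in the wrist view at about (112,76). I'll work out its position and move above it with a quarter turn, gripping 20 mm off the stem towards +y so the stem stays clear.

```bash
python3 - <<'E'
from h import *
np.set_printoptions(precision=2,suppress=True)
st=readout.read_state();im=optics.get_image("wrist");save(im,"w5.png");e=st["eef_pos"];print(e)
b=optics.boxes_of("wrist","lever_bar")[0];print(b)
m=(im["color"].max(2)<55).astype(np.uint8);n,l,s,c=cv2.connectedComponentsWithStats(m[:110,30:200]);i=1+s[1:,4].argmax();print(s[i],c[i]+[30,0])
x,y,w,h=b["rect"];a=.2085
for uv in((x+w/2,y+h/2),(x+4,y+h/2),(x+w-4,y+h/2)):
  P=atz(im,*uv,169);dx,dy=(P-[510.3,38.4,0])[:2];print(P,"local",-30+np.cos(a)*dx+np.sin(a)*dy,80-np.sin(a)*dx+np.cos(a)*dy)
t=np.array([47.8,-20]);dl=t-[-30,80];W=np.array([510.3+np.cos(a)*dl[0]-np.sin(a)*dl[1],38.4+np.sin(a)*dl[0]+np.cos(a)*dl[1]]);d=W-e[:2]
print("target",W,"tool xy now",np.cos(a)*d[0]+np.sin(a)*d[1],np.sin(a)*d[0]-np.cos(a)*d[1])
E
```

```text
[ 537.26 -178.17  224.8 ]
{'rect': [45.1, 57.2, 126.1, 33.6], 'score': 0.65}
[  16   18  127   92 5139] [93.67 69.63]
[609.06 -62.98 169.  ] local 45.63230438689364 -39.625410096625664
[602.27 -30.   169.  ] local 45.82192719714634 -5.9528879485007025
[615.85 -95.72 169.  ] local 45.50602292071243 -73.06078068229904
target [607.11 -43.33] tool xy now 96.25290413937464 -117.46292783682473
```

```bash
python3 -m jog '{"claw":[1,1,1,1,1,1,1,1,1,1,1,1],"xyz":[[0.237,-0.294,0],[0.237,-0.294,0],[0.237,-0.294,0],[0.237,-0.294,0],[0,0,0],[0,0,0],[0,0,0],[0,0,0],[0,0,0],[0,0,0],[0,0,0],[0,0,0]],"twist":[[0,0,0],[0,0,0],[0,0,0],[0,0,0],[0,0,-0.0556],[0,0,-0.0556],[0,0,-0.0556],[0,0,-0.0556],[0,0,-0.0556],[0,0,-0.0556],[0,0,-0.0556],[0,0,-0.0556]]}'
python3 -m jog '{"claw":[1,1,1],"xyz":[[0,0,0],[0,0,0.2],[0,0,0]],"twist":[[0,0,-0.0552],[0,0,0],[0,0,0]]}'
python3 - <<'E'
from h import *
np.set_printoptions(precision=2,suppress=True)
st=readout.read_state();im=optics.get_image("wrist");e=st["eef_pos"];print(e,st["tool_rot"])
save(im,"w6.png");print(optics.boxes_of("wrist","lever_bar")[:2])
a=.2085
def loc(P):
  dx,dy=(P-np.array([510.3,38.4,0]))[:2];return np.array([-30+np.cos(a)*dx+np.sin(a)*dy,80-np.sin(a)*dx+np.cos(a)*dy])
print("tcp local",loc(e))
for b in optics.boxes_of("wrist","lever_bar")[:1]:
  x,y,w,h=b["rect"];print([loc(atz(im,x+w/2,v,169)) for v in(y,y+h)])
E
```

```text
clock: 15.7
eef_pos: [606.1, -44.0, 225.0]
tool_rot: [-3.14, -0.0, 1.612]
force: [0.5, -0.1, -0.5]
width: 85.4
gripper_force: 0.0
clock: 16.08
eef_pos: [605.0, -44.3, 203.9]
tool_rot: [-3.137, -0.001, 1.779]
force: [0.2, -0.1, -0.5]
width: 85.5
gripper_force: 0.0
[604.99 -44.25 203.94] [-3.14 -0.    1.78]
[{'rect': [266.7, 214.0, 27.3, 109.2], 'score': 0.6}]
tcp local [ 45.53 -20.46]
[array([45. , -3.3]), array([ 44.9 , -78.28])]
```

View pics/w6.png

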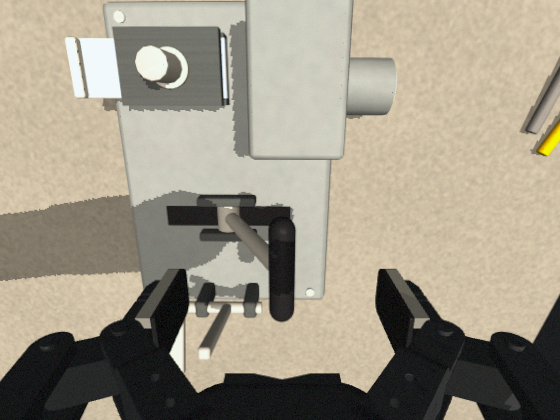

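The bar runs from (282,220) to (282,320), midway between the fingers. I lower and close on it.

```bash
python3 -m jog '{"claw":[1,1,1,1,0,0,0,0,0,0],"xyz":[[0,0,0.25],[0,0,0.27],[0,0,0],[0,0,0],[0,0,0],[0,0,0],[0,0,0],[0,0,0],[0,0,0],[0,0,0]],"twist":[[0,0,0],[0,0,0],[0,0,0],[0,0,0],[0,0,0],[0,0,0],[0,0,0],[0,0,0],[0,0,0],[0,0,0]]}'
```

```text
clock: 17.48
eef_pos: [604.8, -44.3, 154.2]
tool_rot: [-3.138, 0.0, 1.779]
force: [-4.3, -0.7, 6.0]
width: 13.5
gripper_force: 58.4
```

```bash
python3 -m jog '{"claw":[0,0,0,0,0,0,0,0,0,0,0,0],"xyz":[[0,-0.091,-0.039],[0,-0.094,-0.031],[0,-0.097,-0.022],[0,-0.098,-0.013],[0,-0.099,-0.004],[0,-0.099,0.004],[0,-0.098,0.013],[0,-0.097,0.022],[0,-0.094,0.031],[0,-0.091,0.039],[0,0,0],[0,0,0]],"twist":[[0,0,0],[0,0,0],[0,0,0],[0,0,0],[0,0,0],[0,0,0],[0,0,0],[0,0,0],[0,0,0],[0,0,0],[0,0,0],[0,0,0]]}'
```

```text
clock: 18.98
eef_pos: [515.5, -62.8, 156.4]
tool_rot: [3.134, 0.001, 1.78]
force: [3.4, 1.1, 8.0]
width: 13.9
gripper_force: 60.0
```

```bash
python3 -m jog '{"claw":[0,0,0,0,0,0],"xyz":[[0,-0.03,0.01],[0,-0.02,0.005],[0,0,0],[0,0,0],[0,0,0],[0,0,0]],"twist":[[0,0,0],[0,0,0],[0,0,0],[0,0,0],[0,0,0],[0,0,0]]}'
python3 - <<'E'
from h import *
np.set_printoptions(precision=2,suppress=True)
st=readout.read_state();print(st["eef_pos"],st["force"],st["gripper_force"])
im=optics.get_image("wrist");D=optics.get_image("side");S=optics.get_image("scene")
w=cv2.resize(im["color"],(448,336))
d=cv2.resize(D["color"][150:260,250:360],None,fx=3.1,fy=3.1,interpolation=2)
s=cv2.resize(S["color"][165:245,210:320],None,fx=3.1,fy=3.1,interpolation=2)
o=np.zeros((600,800,3),np.uint8);o[:336,:448]=w;o[:d.shape[0],455:455+d.shape[1]]=d;o[345:345+s.shape[0],:s.shape[1]]=s
cv2.imwrite("pics/g5.png",o[:,:,::-1])
E
```

```text
clock: 19.73
eef_pos: [511.4, -63.7, 154.6]
tool_rot: [3.133, 0.001, 1.781]
force: [5.5, 2.0, 3.2]
width: 14.1
gripper_force: 59.7
[511.4  -63.65 154.65] [5.53 2.02 3.21] 59.67688322067261
```

View pics/g5.png

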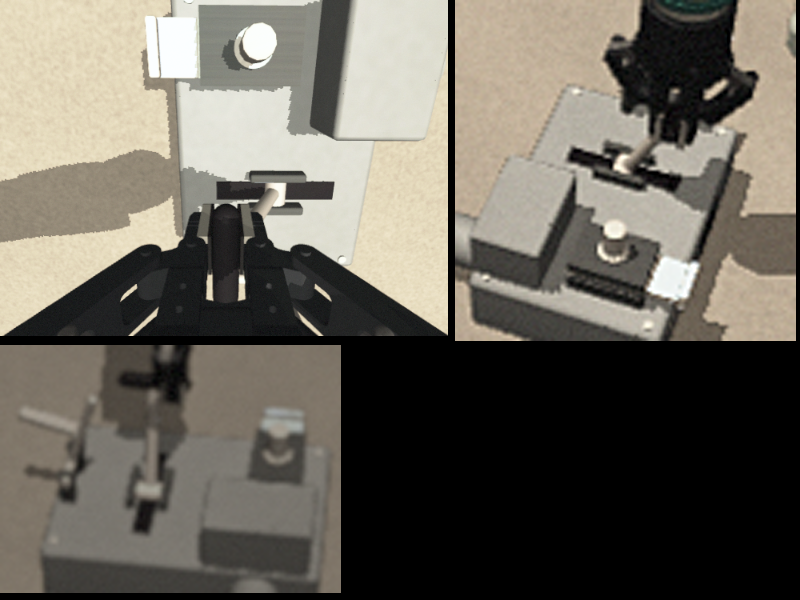

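The bar has travelled 95 of 96 mm towards the robot and is held in the fingers at wrist px (282,300). The catch is over and the pin is home. I'm handing the job in.

```bash
python3 -c "
from cell import order
print(order.finish_job())"
```

```text
the job is handed in; nothing more can be done
None
```

I handed the job in at about 20 s on the robot's clock: the pin is home, the catch is well over (about 1.3 rad by my estimate), and the lever is held in the fingers about 95 of 96 mm towards its stop; no verdict came back.

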